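# Uncross and start the orange clamp knob

### The job

The orange-knobbed clamp on the bench was started cross-threaded, so its red centre pin stands proud. Turn the orange knob backwards (anticlockwise seen from above) until the thread clicks and the red pin drops, then turn it forwards (clockwise) until it comes up against its stop, and let go. Leave the clamp with the black knob as it is.

Things in the scene. Friction and masses are not known exactly. Their poses are not given: they have to be found in the camera images.
- orange_grip (a point): Grip point of the orange knob: on its upright axis, 74 mm above the bench. The knob is a bar 44 mm long (x), 16 mm wide (y, grip across it), top at 84 mm, on a 40 mm disc, its top at 48 mm. Frame turns with the knob, z up. A red 10 mm pin comes out of the bar's top centre. A white stripe marks the bar's -x end. Base fixed; knob neither rises nor sinks. Boss below: 60 mm wide, top at 42 mm.
- orange_knob (a joint): Turn (rad), grows clockwise from above (forwards). Starts crossed at 0.35 to 0.6; jams at about 0.75 if not first turned back. Thread end is 0; surely clicked at -0.22; back stop -0.45. Then turns on to its forward stop at 1.15. Stays where left; 0.1 to 0.2 N m. Dots on the boss's rim: stripe points at red dot at -0.28 (clicked), at white dot at 1.15 (forward stop).
- orange_nut (a joint): Drop (m) of the sprung nut inside the orange knob, seen as the red pin: about 0.001 while crossed (pin about 13 mm proud of the bar's top), 0.011 to 0.012 after the click, about 0.014 (flush) when the knob is at its forward stop. Falls by its own spring; no pressing needed.
- black_end (a point): Point at the striped end of the black knob's bar, 20 mm from that knob's upright axis (along -x of this frame), 74 mm above the bench. It belongs to a second, equal clamp, already home with its red pin flush: do not turn it.

How it is judged:
By the outcome, as a careful person would: the job done as asked, in the order asked, and still so for the second after the job is handed in, with the robot touching nothing.
It also fails if it takes over 32 s, if anything falls off the work surface, if the arm or the gripper's body presses on something with over 40 N, if the wrist force passes 120 N, or if a joint passes its speed limit or range.

### The arm

A 7-joint arm with a two-finger parallel gripper is mounted at the origin on a cart in front of the work surface, level with it; the furniture and walls round the work are solid. World frame = base frame: x ahead of the robot, y to its left, z up, the work surface at z = 0. Lengths are in m, angles in rad, forces in N, time in s.
With the tool pointing down it reaches from about 0.425 to 0.925 m from the base axis. Payload 6.8 kg.
Tool frame: the origin (TCP) lies on the mounting face of the last link; the fingertips stand 173 mm ahead of it and the grasp point (between the pads) lies 155 mm ahead of it; z points along the fingers, y is the line along which they close (so a half turn about z gives the same grasp; the last joint's range is limited). The gripper opens to 85 mm and grips with 20 to 120 N. Pads are 22 mm wide; open, the fingers measure 114 mm over their backs; the gripper's body (76 mm by 85 mm) begins 54 mm behind the grasp point. The pads swing forward as they close: fully open they stand 13 mm farther back than shut.
Start: joints at [-1.333, 0.477, 0.022, 1.555, -0.011, 1.109, -0.083], TCP at [0.229, 0.635, 0.405] pointing down, gripper open.
Joint ranges: [-2.96, 2.96], [-0.34, 2.1], [-1.41, 1.46], [0.24, 2.44], [-1.37, 4.51], [0.17, 1.92], [-2.96, 2.96]. Speed limits (rad/s): [2.39, 2.39, 3.14, 3.14, 3.14, 3.14, 3.14].

### API

Orientations are given as a unit quaternion [w, x, y, z].
In Python, from station import bot gives the robot as it stands. The module is installed in compiled form; this text tells all that it offers.
- The arm moves only by the shell command python3 -m pendant 'ROWS' [FORCE]. ROWS is JSON, a list of rows, each a list of 5 numbers: the finger opening in m, from 0 to 0.0854, then the shift along the tool's x, y, z in m, then the turn about the tool's z in degrees. In form: [[jaw, x, y, z, yaw], ...]. A call has 1 to 12 rows; each row shifts and turns the commanded pose from where the row before left it, along the tool's axes as they then stand; what a row does not reach is not made up. A row lasts 1/12 s, in which the tool goes at most 41.7 mm and 7.16 degrees, less where a joint would pass 70% of its speed; a pose out of reach is approached as far as the arm can. A call with a gripper value outside its range is refused whole. The fingers move at their own pace and stop on an object; FORCE is the grip in N (left out, the last holds). Time passes only in rows, so rows that do not move let the fingers close. It gives the time, the measured TCP pose, the force, the opening and the grip force at its end, in the units of the state.
- bot.get_obs(): the state, without advancing time (a new reading comes with each control period).
- bot.read_camera(name): name is "scene" or "top" or "wrist"; returns (picture, depth): 420x560x3 uint8, blue, green, red; 420x560 float32, m along the optical axis (not along the pixel's ray), 0 where there is no reading.
- bot.camera_model(name): a dict with "intrinsics" (3x3 intrinsics, pixels), "R" (3x3) and "t" (3): a world point X has camera coordinates R X + t. Camera axes: x right, y down, z forward; pixel columns grow to the right and rows downward; lengths in m; the calibration is good to about 2 mm. A picture is of the moment at which its call begins: read the wrist's pose just before it. camera_model takes no time and is no camera call; for the wrist camera it gives the pose at the moment of the call.
- bot.hand_in(): hands the job in; it is judged then, once.
Trained networks look in the newest picture that a camera, given by its name, has taken for a name from the list of things; names that differ only in an ending like _2 or _b are one class to them, and where a whole thing is asked for, a point or a joint stands for the part that bears it (a point fixed in the world has none). Each returns a list of dicts, best first, with "score" (0 to 1); they miss things now and then, are a little off and sometimes report something else, mostly with a low value. They report only what shows in the picture. A call takes as long as a camera call.
- bot.boxes_of(name, camera): "at" ([column, row] in pixels, amid what is visible of it).
- bot.trace(name, camera): "mask" (420x560 bool, what is visible of it) and "at" ([column, row] in pixels, amid what is visible of it).
- bot.pinpoint(name, camera): "at" ([column, row] in pixels: a listed point, or the origin of a listed thing).
The state is a dict: "t": time; "q": joint angles; "joint_vel": joint speeds; "joint_torque": joint torques, N m; "eef_pos": TCP position; "tool_rot": TCP orientation; "contact_force": force on the tool from outside, world axes, zero at the start; "torque": the same for the moment, N m; "gripper_width": opening from 0.0 (shut) to 1.0 (fully open); "grasp_force": force on a finger pad.
Only numpy, scipy, OpenCV 4.12 (cv2) and the standard library are available. Lean on these libraries where they do the work, as an engineer would, in place of code of your own. Each camera call takes 0.05 s, during which the arm holds its last target. There are 200 camera calls.

## Working session

There is one attempt and no reset: what is moved stays moved. The work goes in short steps, Python scripts to look and compute and a shell command to move; the robot and the scene stay as the last step left them, time stands still between calls to the robot, and variables do not carry over. Pictures are saved under pics/ and viewed, at most 10 in all, crops included, and the job is handed in when it is done.

```bash
mkdir -p pics; cat > h.py <<'E'
import numpy as np,cv2
from station import bot
from scipy.spatial.transform import Rotation as Ro
def ray(cam,px,z):
    m=bot.camera_model(cam);K=np.array(m["intrinsics"]);R=np.array(m["R"]);t=np.array(m["t"])
    d=R.T@np.linalg.inv(K)@np.array([px[0],px[1],1.]);c=-R.T@t
    return c+d*(z-c[2])/d[2]
def cloud(cam,dep):
    m=bot.camera_model(cam);K=np.array(m["intrinsics"]);R=np.array(m["R"]);t=np.array(m["t"])
    v,u=np.mgrid[:420,:560];p=np.stack([(u-K[0,2])/K[0,0]*dep,(v-K[1,2])/K[1,1]*dep,dep],-1)
    return (p-t)@R
def tool():
    o=bot.get_obs();q=np.array(o["tool_rot"]);return np.array(o["eef_pos"]),Ro.from_quat(q[[1,2,3,0]]).as_matrix(),o
E
python3 - <<'E'
from h import *
p,R,o=tool();print(o["t"],p,R.round(3),o["gripper_width"])
ims=[]
for c in["scene","top"]:
    im,d=bot.read_camera(c);ims.append(im)
    for n in["orange_grip","black_end"]:
        for r in bot.pinpoint(n,c)[:3]:
            print(c,n,r["score"],r["at"],ray(c,r["at"],.074).round(4))
cv2.imwrite("pics/a.png",ims[0]);cv2.imwrite("pics/b.png",ims[1])
E
```

```text
0.0 [0.22870806 0.63477063 0.40371142] [[-0.941  0.339 -0.   ]
 [ 0.339  0.941 -0.002]
 [-0.    -0.002 -1.   ]] 0.9995913721040781
scene orange_grip 0.55 [266.0, 184.1] [ 0.5669 -0.2053  0.074 ]
scene black_end 0.55 [332.5, 245.7] [0.5459 0.0239 0.074 ]
top orange_grip 0.8 [341.5, 218.6] [ 0.5627 -0.2153  0.074 ]
top black_end 0.75 [227.2, 229.6] [0.5419 0.015  0.074 ]
```

View pics/b.png

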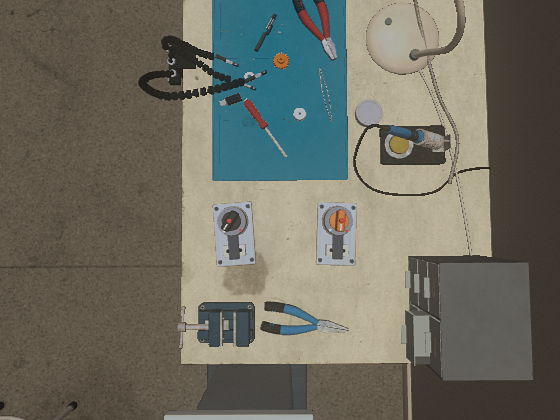

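The top view shows the orange clamp at about (337,220) and the black one at (232,220). Next I'll zoom in for the knob angle and check the heights along the path.

```bash
python3 - <<'E'
from h import *
a=cv2.imread("pics/a.png");b=cv2.imread("pics/b.png")
z=cv2.resize(b[190:280,200:370],None,fx=4.6,fy=4.6,interpolation=cv2.INTER_CUBIC)
cv2.imwrite("pics/c.png",z)
im,d=bot.read_camera("top");P=cloud("top",d);ok=d>0
for y0 in np.arange(-.5,.7,.1):
  print(round(y0,1),[round(float(P[...,2][ok&(abs(P[...,1]-y0)<.05)&(abs(P[...,0]-x)<.05)].max(initial=-1)),2) for x in np.arange(.3,1,.1)])
m=ok&(P[...,2]>.078)&(P[...,2]<.1)&(np.hypot(P[...,0]-.563,P[...,1]+.215)<.06)
print(P[m].mean(0),m.sum(),bot.camera_model("wrist"))
E
```

```text
-0.5 [0.2, 0.2, 0.2, 0.01, 0.01, 0.01, 0.01]
-0.4 [0.2, 0.2, 0.2, 0.03, 0.13, 0.02, 0.28]
-0.3 [0.13, 0.13, 0.01, 0.12, 0.21, 0.03, 0.03]
-0.2 [0.02, 0.02, 0.09, 0.15, 0.22, 0.01, 0.02]
-0.1 [0.03, 0.03, 0.01, 0.01, 0.02, 0.11, 0.11]
-0.0 [0.08, 0.08, 0.09, 0.09, 0.01, 0.16, 0.11]
0.1 [0.08, 0.07, 0.01, 0.02, 0.01, 0.17, 0.09]
0.2 [-1.0, -1.0, -1.0, -1.0, -1.0, 0.14, 0.09]
0.3 [-0.74, -0.73, -0.74, -0.74, -0.74, -0.74, -0.74]
0.4 [-0.73, -0.74, -0.73, -0.74, -0.74, -0.74, -0.74]
0.5 [-0.74, -0.74, -0.73, -0.74, -0.74, -0.74, -0.74]
0.6 [-0.73, -0.74, -0.74, -0.74, -0.74, -0.74, -0.74]
[ 0.55930217 -0.21210803  0.08535418] 173 {'intrinsics': array([[328.40095052,   0.        , 278.99775789],
       [  0.        , 328.40095052, 214.34727434],
       [  0.        ,   0.        ,   1.        ]]), 'R': array([[ 3.38236165e-01,  9.41061061e-01, -6.14007910e-04],
       [ 8.97077858e-01, -3.22230446e-01,  3.02355514e-01],
       [ 2.84337149e-01, -1.02818382e-01, -9.53195030e-01]]), 't': array([-0.67561262, -0.03908075,  0.37941027])}
```

View pics/c.png

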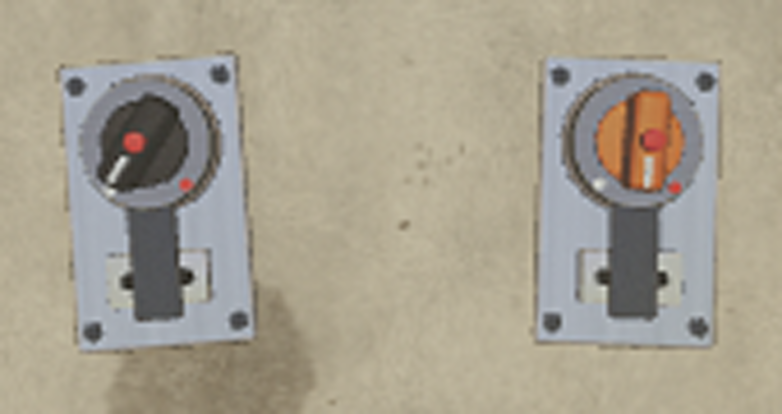

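View pics/a.png

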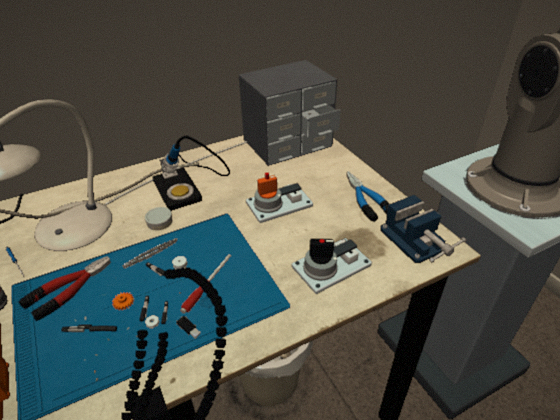

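The orange pin stands proud, the stripe points towards the robot, the red dot is lower right at (675,188) and the white dot lower left at (600,185). The path is clear at this height, so I'll move above the knob.

```bash
R='[0.085,-0.025,-0.0286,0.002,0]'; python3 -m pendant '[[0.085,-0.025,-0.0286,0.002,0],[0.085,-0.025,-0.0286,0.002,0],[0.085,-0.025,-0.0286,0.002,0],[0.085,-0.025,-0.0286,0.002,0],[0.085,-0.025,-0.0286,0.002,0],[0.085,-0.025,-0.0286,0.002,0],[0.085,-0.025,-0.0286,0.002,0],[0.085,-0.025,-0.0286,0.002,0],[0.085,-0.025,-0.0286,0.002,0],[0.085,-0.025,-0.0286,0.002,0],[0.085,-0.025,-0.0286,0.002,0],[0.085,-0.025,-0.0286,0.002,0]]'
```

```text
t: 1.35
eef_pos: [0.395, 0.2086, 0.3809]
tool_rot: [0.0, 0.172, 0.985, 0.0]
contact_force: [1.2, 0.2, 0.1]
gripper_width: 0.993
grasp_force: 0.0
```

```bash
python3 -m pendant '[[0.085,-0.025,-0.0286,0.002,0],[0.085,-0.025,-0.0286,0.002,0],[0.085,-0.025,-0.0286,0.002,0],[0.085,-0.025,-0.0286,0.002,0],[0.085,-0.025,-0.0286,0.002,0],[0.085,-0.025,-0.0286,0.002,0],[0.085,-0.025,-0.0286,0.002,0],[0.085,-0.025,-0.0286,0.002,0],[0.085,-0.025,-0.0286,0.002,-6.6],[0.085,-0.025,-0.0286,0.002,-6.6],[0.085,-0.025,-0.0286,0.002,-6.6],[0.085,0,-0.026,0.002,0]]'
python3 - <<'E'
from h import *
p,R,o=tool();print(p,R.round(3),np.round(o["q"],3),o["t"])
im,d=bot.read_camera("wrist")
for n in["orange_grip","black_end"]:
  for r in bot.pinpoint(n,"wrist")[:2]:print(n,r["score"],r["at"],ray("wrist",r["at"],.074))
cv2.imwrite("pics/d.png",im)
E
```

```text
t: 2.35
eef_pos: [0.5601, -0.1993, 0.357]
tool_rot: [0.002, -0.0, 1.0, -0.001]
contact_force: [0.6, 0.0, -0.0]
gripper_width: 0.996
grasp_force: 0.0
[ 0.56012911 -0.19930428  0.35702698] [[-1.    -0.     0.003]
 [-0.     1.    -0.001]
 [-0.003 -0.001 -1.   ]] [-0.064  0.412  0.392  1.824 -0.19   0.939  1.982] 2.35
orange_grip 0.88 [261.7, 209.3] [ 0.55424405 -0.21640399  0.074     ]
```

View pics/d.png

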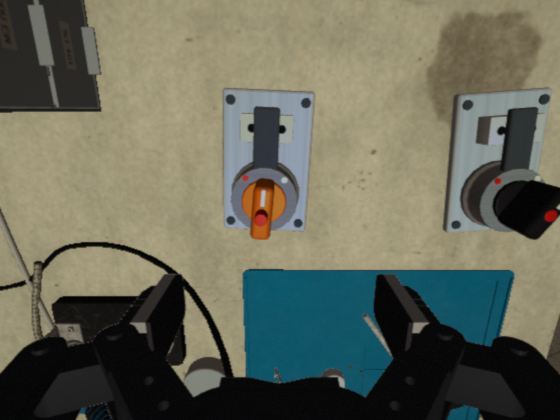

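The wrist view shows the orange knob at (262,205), stripe pointing up in the image (towards the robot), and the black knob at (520,200). Joint 7 has little room in the anticlockwise direction, so I'll use the half-turned grasp. First I'll measure the knob.

```bash
cat >> h.py <<'E'
def knob(cam="wrist",c0=(.559,-.214)):
    im,d=bot.read_camera(cam);P=cloud(cam,d);ok=(d>0)&(np.hypot(P[...,0]-c0[0],P[...,1]-c0[1])<.06)
    hsv=cv2.cvtColor(im,cv2.COLOR_BGR2HSV)
    b=ok&(abs(P[...,2]-.084)<.004);q=P[b][:,:2]
    (cx,cy),(w,h),a=cv2.minAreaRect((q*1000).astype(np.float32));print("bar rect mm",cx,cy,w,h,a,"mean",q.mean(0))
    u=np.linalg.svd(q-q.mean(0),full_matrices=False)[2][0];u=u*np.sign(-u[0]);print("bar -x dir azimuth deg (0 = world -x)",np.degrees(np.arctan2(-u[1],-u[0])))
    for zz,hh in((.042,.002),(.048,.002)):
        s=ok&(abs(P[...,2]-zz)<hh)
        c,r=cv2.minEnclosingCircle((P[s][:,:2]*1000).astype(np.float32));print("ring",zz,s.sum(),c,r)
    red=ok&((hsv[...,0]<6)|(hsv[...,0]>174))&(hsv[...,1]>150)&(hsv[...,2]>90)
    n,l,st,ce=cv2.connectedComponentsWithStats(red.astype(np.uint8))
    for i in range(1,n):
        if st[i,4]>5:print("red",ce[i],st[i,4],np.median(P[l==i],0).round(4),"max z",P[l==i][:,2].max())
    wh=ok&(hsv[...,1]<40)&(hsv[...,2]>190)
    n,l,st,ce=cv2.connectedComponentsWithStats(wh.astype(np.uint8))
    for i in range(1,n):
        if st[i,4]>5:print("white",ce[i],st[i,4],np.median(P[l==i],0).round(4))
    return im
E
python3 - <<'E'
from h import *
knob();print("TOP");knob("top")
E
```

```text
bar rect mm 560.4576416015625 -210.32806396484375 15.815613746643066 43.096466064453125 84.4418716430664 mean [ 0.55858943 -0.21009637]
bar -x dir azimuth deg (0 = world -x) -5.219875900161716
ring 0.042 1773 (544.52587890625, -209.68727111816406) 45.201133728027344
ring 0.048 627 (559.2429809570312, -210.02603149414062) 20.510351181030273
red [245.04545455 183.18181818] 22 [ 0.5398 -0.2265  0.0421] max z 0.04280580872562588
red [261.31623932 225.32478632] 117 [ 0.5602 -0.2101  0.0961] max z 0.09760232012694649
TOP
bar rect mm 0.0 0.0 0.0 0.0 0.0 mean [nan nan]h.py:18: RuntimeWarning: Mean of empty slice.
  (cx,cy),(w,h),a=cv2.minAreaRect((q*1000).astype(np.float32));print("bar rect mm",cx,cy,w,h,a,"mean",q.mean(0))
  ret = um.true_divide(
h.py:19: RuntimeWarning: Mean of empty slice.
  u=np.linalg.svd(q-q.mean(0),full_matrices=False)[2][0];u=u*np.sign(-u[0]);print("bar -x dir azimuth deg (0 = world -x)",np.degrees(np.arctan2(-u[1],-u[0])))
Traceback (most recent call last):
  File "h.py", line 19, in knob
    u=np.linalg.svd(q-q.mean(0),full_matrices=False)[2][0];u=u*np.sign(-u[0]);print("bar -x dir azimuth deg (0 = world -x)",np.degrees(np.arctan2(-u[1],-u[0])))
      ~~~~~~~~~~~~~~~~~~~~~~~~~~~~~~~~~~~~~~~~~~~~~~~~~^^^
IndexError: index 0 is out of bounds for axis 0 with size 0
```

Measured: axis at (0.560,-0.210), pin top at 97.6 mm, stripe 44° from the red dot, so q≈0.49, which is all consistent with what's given. Next comes a turn of +185.4°.

```bash
python3 -m pendant '[[0.085,0,-0.011,0,7.1],[0.085,0,0,0,7.1],[0.085,0,0,0,7.1],[0.085,0,0,0,7.1],[0.085,0,0,0,7.1],[0.085,0,0,0,7.1],[0.085,0,0,0,7.1],[0.085,0,0,0,7.1],[0.085,0,0,0,7.1],[0.085,0,0,0,7.1],[0.085,0,0,0,7.1],[0.085,0,0,0,7.1]]' && python3 -m pendant '[[0.085,0,0,0,7.1],[0.085,0,0,0,7.1],[0.085,0,0,0,7.1],[0.085,0,0,0,7.1],[0.085,0,0,0,7.1],[0.085,0,0,0,7.1],[0.085,0,0,0,7.1],[0.085,0,0,0,7.1],[0.085,0,0,0,7.1],[0.085,0,0,0,7.1],[0.085,0,0,0,7.1],[0.085,0,0,0,7.1]]' && python3 -m pendant '[[0.06,0,0,0.01,7.1],[0.06,0,0,0.01,7.1],[0.06,0,0,0,0]]' && python3 - <<'E'
from h import *
p,R,o=tool();print(p,R.round(3),np.round(o["q"],3),o["t"])
cv2.imwrite("pics/e.png",knob(c0=(.56,-.21)))
E
```

```text
t: 3.6
eef_pos: [0.5574, -0.206, 0.3569]
tool_rot: [-0.0, 0.68, 0.733, 0.001]
contact_force: [-0.3, -0.4, 0.4]
gripper_width: 1.0
grasp_force: 0.0
t: 4.6
eef_pos: [0.5576, -0.206, 0.3566]
tool_rot: [-0.001, 0.997, 0.079, 0.0]
contact_force: [0.7, -0.1, 0.0]
gripper_width: 0.994
grasp_force: 0.0
t: 4.85
eef_pos: [0.5573, -0.2054, 0.3347]
tool_rot: [-0.001, 0.999, -0.044, -0.002]
contact_force: [0.3, 0.5, -1.3]
gripper_width: 0.703
grasp_force: 0.0
[ 0.55734009 -0.20538923  0.33468667] [[ 0.996 -0.088 -0.003]
 [-0.088 -0.996  0.002]
 [-0.003 -0.002 -1.   ]] [-0.528  0.732  1.17   1.869 -0.769  1.087 -0.707] 4.85
bar rect mm 561.4821166992188 -213.19627380371094 15.848615646362305 43.31678009033203 85.35306549072266 mean [ 0.56329563 -0.21299117]
bar -x dir azimuth deg (0 = world -x) -5.702001403062584
ring 0.042 2317 (545.4608764648438, -210.28199768066406) 45.38838577270508
ring 0.048 764 (562.2137451171875, -212.6355438232422) 20.835983276367188
red [291.20833333 223.11111111] 144 [ 0.5613 -0.2134  0.0971] max z 0.0985210591791729
red [310.23076923 223.69230769] 26 [ 0.5404 -0.2297  0.043 ] max z 0.044035737217561675
```

Averaging the two opposed views cancels the hand-camera offset: axis (0.5608,-0.2118). I'll descend in two stages.

```bash
python3 -m pendant '[[0.06,0.004,0.006,0.016,0],[0.06,0,0,0.02,0],[0.06,0,0,0.02,-0.3],[0.06,0,0,0,0],[0.06,0,0,0,0]]' && python3 -c "
from h import *
p,R,o=tool();print(p,R.round(3),np.round(o['q'],3),R.T@(np.array([.5608,-.2118,.23])-p))"
```

```text
t: 5.32
eef_pos: [0.5607, -0.2138, 0.281]
tool_rot: [-0.001, 0.999, -0.039, -0.0]
contact_force: [-0.3, -0.5, 1.5]
gripper_width: 0.701
grasp_force: 0.0
[ 0.56071822 -0.213837    0.28101461] [[ 0.997 -0.078 -0.001]
 [-0.078 -0.997  0.001]
 [-0.001 -0.001 -1.   ]] [-0.463  0.79   1.086  1.892 -0.84   1.006 -0.644] [-3.13756623e-05 -1.98346916e-03  5.10167760e-02]
```

```bash
python3 -m pendant '[[0.06,0,-0.002,0.017,1],[0.06,0,0,0.017,0],[0.06,0,0,0.017,0],[0.06,0,0,0,0],[0.0,0,0,0,0],[0.0,0,0,0,0],[0.0,0,0,0,0],[0.0,0,0,0,0],[0.0,0,0,0,0]]' 50 && python3 -c "
from h import *
p,R,o=tool();print(p,R.round(3),np.round(o['q'],3),R.T@(np.array([.5608,-.2118,.23])-p),o['torque'])"
```

```text
t: 6.07
eef_pos: [0.5612, -0.2133, 0.2315]
tool_rot: [0.001, 0.999, -0.049, 0.001]
contact_force: [-1.3, -1.0, 7.8]
gripper_width: 0.175
grasp_force: 51.4
[ 0.56121786 -0.21329114  0.23145592] [[ 0.995 -0.099  0.002]
 [-0.099 -0.995 -0.001]
 [ 0.002  0.001 -1.   ]] [-0.425  0.847  1.018  1.915 -0.917  0.932 -0.615] [-0.0005665  -0.00144414  0.00145304] [-0.0361988   0.19511193  0.11670139]
```

Gripped cleanly. Turning back by 47°.

```bash
python3 -m pendant '[[0,0,0,0,-4.7],[0,0,0,0,-4.7],[0,0,0,0,-4.7],[0,0,0,0,-4.7],[0,0,0,0,-4.7],[0,0,0,0,-4.7],[0,0,0,0,-4.7],[0,0,0,0,-4.7],[0,0,0,0,-4.7],[0,0,0,0,-4.7],[0,0,0,0,0],[0,0,0,0,0]]' && python3 -c "
from h import *
p,R,o=tool();print(p,np.degrees(np.arctan2(R[1,0],R[0,0])),np.round(o['q'],3),o['torque'])
cv2.imwrite('pics/f.png',bot.read_camera('wrist')[0])"
```

```text
t: 7.07
eef_pos: [0.5611, -0.213, 0.2314]
tool_rot: [0.0, 0.936, 0.353, 0.001]
contact_force: [-2.3, 1.3, 9.4]
gripper_width: 0.179
grasp_force: 51.7
[ 0.56106784 -0.21302492  0.23140406] 41.363569992471014 [-0.325  0.739  0.832  1.91  -0.741  0.831  0.059] [0.32465328 0.39437413 0.10339315]
```

View pics/f.png

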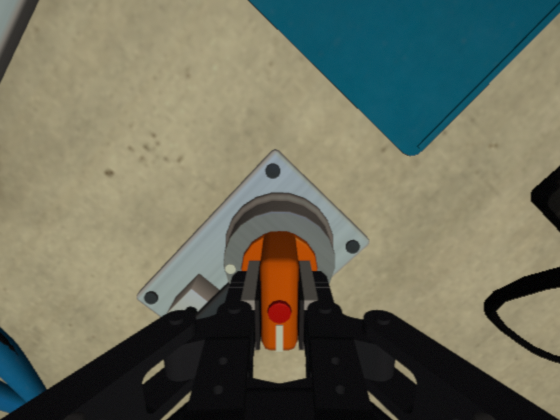

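The jaws hold the bar at (280,290) with the red pin at (279,311), and the knob has followed the turn. Checking the pin height by depth.

```bash
python3 -c "
from h import *
knob(c0=(.561,-.213))"
```

```text
bar rect mm 561.5084228515625 -212.0751953125 39.22004318237305 39.6179084777832 83.9438705444336 mean [ 0.56314464 -0.20994987]
bar -x dir azimuth deg (0 = world -x) 41.42770847192663
ring 0.042 3180 (546.9104614257812, -210.45372009277344) 43.36498260498047
ring 0.048 721 (562.449951171875, -210.4336395263672) 19.638233184814453
red [279.07506702 312.17426273] 373 [ 0.561  -0.2122  0.0858] max z 0.08744629127497161
```

The pin fell from 97 to 86 mm, so the thread has clicked. Turning forwards, fast for the first 78° and then creeping to the stop.

```bash
python3 -m pendant '[[0,0,0,0,6.5],[0,0,0,0,6.5],[0,0,0,0,6.5],[0,0,0,0,6.5],[0,0,0,0,6.5],[0,0,0,0,6.5],[0,0,0,0,6.5],[0,0,0,0,6.5],[0,0,0,0,6.5],[0,0,0,0,6.5],[0,0,0,0,6.5],[0,0,0,0,6.5]]' && C="from h import *
p,R,o=tool();print(p,np.degrees(np.arctan2(R[1,0],R[0,0])),np.round(o['q'],3),o['torque'])" && python3 -m pendant '[[0,0,0,0,0],[0,0,0,0,0]]' && python3 -c "$C" && python3 -m pendant '[[0,0,0,0,2],[0,0,0,0,2],[0,0,0,0,0]]' && python3 -c "$C"
```

```text
t: 8.17
eef_pos: [0.5611, -0.2135, 0.2315]
tool_rot: [0.001, 0.948, -0.317, 0.001]
contact_force: [-1.5, -2.6, 5.1]
gripper_width: 0.177
grasp_force: 51.3
t: 8.33
eef_pos: [0.5612, -0.2135, 0.2315]
tool_rot: [0.001, 0.949, -0.315, 0.001]
contact_force: [-1.1, -0.8, 7.2]
gripper_width: 0.178
grasp_force: 51.5
[ 0.56116736 -0.21350496  0.23146984] -36.72167847097966 [-0.474  0.93   1.128  1.918 -1.021  1.014 -1.076] [-0.23497002  0.17967084 -0.01938444]
t: 8.58
eef_pos: [0.5611, -0.2136, 0.2315]
tool_rot: [0.001, 0.937, -0.348, 0.001]
contact_force: [-0.3, -1.6, 6.6]
gripper_width: 0.176
grasp_force: 51.4
[ 0.56112623 -0.213553    0.23145803] -40.78388972758218 [-0.478  0.94   1.141  1.918 -1.032  1.024 -1.138] [-0.23851061  0.13613485 -0.11561688]
```

```bash
C="from h import *
p,R,o=tool();print(np.degrees(np.arctan2(R[1,0],R[0,0])),o['torque'])"; for i in 1; do python3 -m pendant '[[0,0,0,0,1.5],[0,0,0,0,0]]'|tail -3; python3 -c "$C"; python3 -m pendant '[[0,0,0,0,1.5],[0,0,0,0,0]]'|tail -3; python3 -c "$C";python3 -m pendant '[[0,0,0,0,1.5],[0,0,0,0,0]]'|tail -3; python3 -c "$C"; done
```

```text
contact_force: [-0.6, -2.0, 6.8]
gripper_width: 0.176
grasp_force: 51.4
-42.25127699111601 [-0.27035306  0.2322859  -0.11204682]
contact_force: [-0.9, -1.3, 7.3]
gripper_width: 0.176
grasp_force: 51.4
-43.741093845720165 [-0.27126178  0.16658124  0.04925604]
contact_force: [-1.8, -2.9, 7.2]
gripper_width: 0.178
grasp_force: 54.0
-45.093617945480474 [-0.44495507  0.24473435  1.0583539 ]
```

The moment jumped to 1.06 N m at −45°, so the knob is against its stop. Letting go and rising.

```bash
python3 -m pendant '[[0.07,0,0,0,0],[0.07,0,0,0,0],[0.07,0,0,0,0],[0.07,0,0,0,0],[0.07,0,0,0,0],[0.07,0,0,-0.02,0],[0.07,0,0,-0.03,0],[0.07,0,0,-0.03,0],[0.07,0,0,-0.03,0],[0.07,0,0,-0.03,0],[0.07,0,0,0,0],[0.07,0,0,0,0]]'; python3 -c "
from h import *
im=knob(c0=(.561,-.212));cv2.imwrite('pics/g.png',im)
t=bot.read_camera('top')[0];cv2.imwrite('pics/t.png',cv2.resize(t[190:280,200:370],None,fx=4.6,fy=4.6))"
```

```text
t: 10.08
eef_pos: [0.5611, -0.2127, 0.3712]
tool_rot: [-0.0, 0.923, -0.384, 0.001]
contact_force: [0.5, -0.1, -0.2]
gripper_width: 0.819
grasp_force: 0.0
bar rect mm 560.2130737304688 -211.68870544433594 14.436575889587402 42.08037567138672 46.85055160522461 mean [ 0.560308   -0.21199075]
bar -x dir azimuth deg (0 = world -x) -43.96764302260569
ring 0.042 619 (544.64453125, -211.51402282714844) 43.6209602355957
ring 0.048 258 (560.9418334960938, -213.1702117919922) 20.31085968017578
red [308.0952381  200.42857143] 21 [ 0.539  -0.2283  0.0404] max z 0.04193089522887916
```

View pics/g.png

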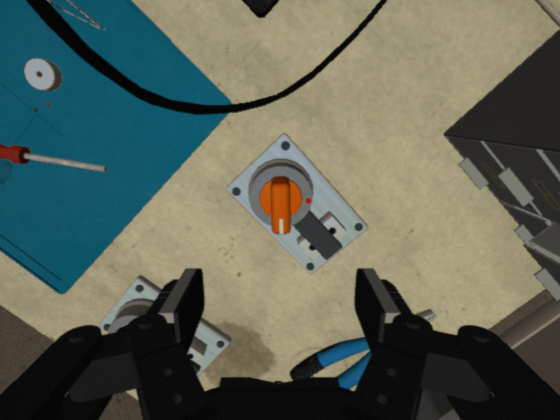

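The stripe end at (282,226) points past where the white dot was, and the red dot is at (308,200). The pin isn't clearly visible, so I'll zoom in.

```bash
python3 -c "
from h import *
im=cv2.imread('pics/g.png')[150:250,230:330];t=cv2.imread('pics/b.png')
im2=bot.read_camera('scene')[0][160:260,240:360]
cv2.imwrite('pics/z.png',np.hstack([cv2.resize(im,(390,390),interpolation=cv2.INTER_CUBIC),cv2.resize(im2,(400,390),interpolation=cv2.INTER_CUBIC)]))"
```

```text
(no output)
```

View pics/z.png

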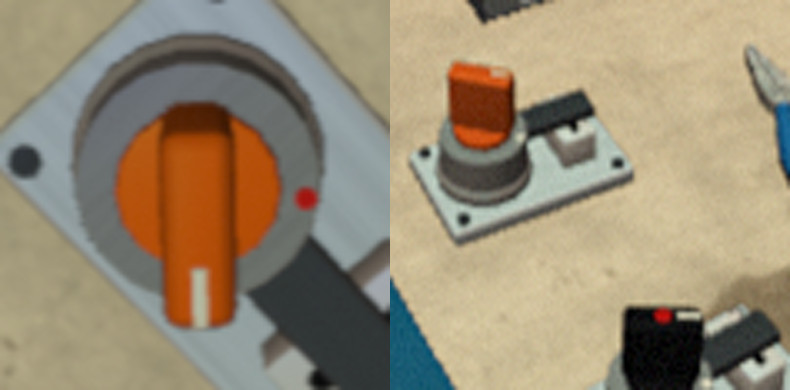

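The stripe now covers the white dot and the pin has sunk level with the bar's top, so it is hidden. The black knob is unchanged and the robot is clear of everything.

```bash
python3 -c "
from h import *
print(bot.get_obs()['t'],bot.hand_in())"
```

```text
the job is handed in; nothing more can be done
10.2333 None
```

I turned the orange knob back until the thread clicked and the red pin dropped about 11 mm, then forward to its stop, let go, and handed the job in at 10.2 s; at the end its red pin no longer showed above the bar, and the black knob was not touched.

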